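# Shut the gate of a specimen tote and tip the specimens into its corner

### The arm

A 6-joint arm with a two-finger parallel gripper is mounted at the origin on a cart in front of the work surface, level with it; the furniture and walls round the work are solid. World frame = base frame: x ahead of the robot, y to its left, z up, the work surface at z = 0. Lengths are in m, angles in rad, forces in N, time in s.
With the tool pointing down it reaches from about 0.375 to 0.975 m from the base axis. Payload 3.8 kg.
Tool frame: the origin (TCP) lies midway between the tips of the shut fingers; the grasp point (between the pads) lies 19 mm behind it; z points along the fingers, y is the line along which they close (so a half turn about z gives the same grasp; the last joint's range is limited). The gripper opens to 88 mm and grips with 3 to 60 N. Pads are 18 mm wide; open, the fingers measure 123 mm over their backs; the gripper's body (75 mm by 187 mm) begins 45 mm behind the grasp point.
Start: joints at [1.174, 0.264, 1.604, -0, 1.274, -0.037], TCP at [0.238, 0.632, 0.239] pointing down, gripper open.
Joint ranges: [-2.63, 2.63], [-0.94, 2.18], [0.31, 2.57], [-1.31, 4.45], [0, 2.66], [-2.55, 2.55]. Speed limits (rad/s): [2.57, 2.57, 3.14, 3.14, 3.14, 3.14].

### API

Orientations are given as a rotation vector (axis times angle).
In Python, from cell import manip, inverse_kinematics, cams, order gives the robot as it stands. Calls block until the motion is done:
- manip.move_pose(position, orientation): joint-space move of the TCP to a pose.
- manip.move_linear(position, rate=0.15, rot=None): straight line of the TCP; rot=None keeps the orientation; rate is the mean speed in m/s.
- manip.set_joints(angles): joint-space move.
- manip.set_gripper(opening, force=None): finger opening in m; force is the grip in N (None keeps the last); returns when the fingers have stopped.
- manip.dwell(seconds).
- inverse_kinematics(position, orientation): joint angles nearest the present ones, or None.
- manip.state(): the state.
- cams.capture(name): name is "scene" or "top" or "wrist"; returns a dict with "image" (384x512x3 uint8, blue, green, red), "z_map" (384x512 float32, m along the optical axis (not along the pixel's ray), 0 where there is no reading), "intrinsics" (3x3 intrinsics, pixels), "position" and "orientation" of the camera in the world; the wrist camera has in their place "T_tool_cam" (4x4, takes a point from camera to tool coordinates, whose origin is the TCP and whose axes are the flange's). Camera axes: x right, y down, z forward; pixel columns grow to the right and rows downward; lengths in m; the calibration is good to about 2 mm. A picture is of the moment at which its call begins: read the wrist's pose just before it.
A pose or a line that the arm cannot do raises manip.IKError and nothing moves.
- order.close_job(): hands the job in; it is judged then, once.
The state is a dict: "clock": time; "joint_pos": joint angles; "joint_velocities": joint speeds; "tau": joint torques, N m; "tool_pos": TCP position; "tcp_rot": TCP orientation; "contact_force": force on the tool from outside, world axes, zero at the start; "moment": the same for the moment, N m; "gripper_width": finger opening in m; "grasp_force": force on a finger pad.
Only numpy, scipy, OpenCV 4.12 (cv2) and the standard library are available. Lean on these libraries where they do the work, as an engineer would, in place of code of your own. Each camera call takes 0.05 s, during which the arm holds its last target. There are 200 camera calls.

### The job

Four embedded metal specimens (black resin discs) lie loose in the grey carrier tote and are to be gathered in the corner behind its gate, ready to be let out there. While the tote still stands on the bench, swing the steel gate down across the notch in its wall until it rests in its catch; then lift the tote by its handle and tip it some thirty degrees toward that corner, so that all four discs slide into it and none falls out. Finish holding the tote by its handle, still, tipped and clear of the bench (do not put it down or let go), and leave the loose things around it where they are.

Things in the scene. Friction and masses are not known exactly. Their poses are not given: they have to be found in the camera images.
- tote: grey open plastic tote, 220 mm long (x) x 160 wide (y) x 48 high, walls and floor 4 mm, 0.5 to 0.65 kg, slippery inside (the discs slide at 30 degrees). Origin: centre of its underside, z up. A fixed strap handle arches across its width at x = 0, up to z = 100 mm. Its -x wall has a notch, open down to the floor, from y = 12 to 70 mm, beside the -x +y corner: the gate goes across it
- tote_grip (a point): middle of the tote's handle bar, at (0, 0, 90) mm in the tote frame; the black grip is a straight flat-sided bar along the tote's y, 118 mm long, 16 mm thick along x, 20 mm tall (z = 80 to 100 mm); axes as the tote's
- gate_corner (a point): inner corner of the tote behind the gate, on the floor, at (-106, 76, 4) mm in the tote frame
- low_edge (a point): outer corner of the tote's underside below that one, at (-110, 80, 0) mm in the tote frame; the lowest point of the tote when tipped toward the gate corner
- gate (a joint): angle of the gate on its pivot in rad: 0 = lying across the notch in its catch, about 1.57 = upright, up to 2.0 = leaning back over the wall. Flat steel blade, 4 mm thick, 30 mm tall, 80 mm long from the pivot; swings in a plane just outside the -x wall; stiff (0.03 N m), stays where it is left
- gate_pivot (a point): point on the gate's axis level with the knob, at (-140, 2, 23) mm in the tote frame; the axis runs along the tote's x, the blade points from it to the tote's +y when shut and turns up toward +z as it opens
- gate_knob (a point): middle of the gate's black knob, a round pin 13 mm in diameter and 32 mm long that points along the tote's -x, 53 mm from the axis (gate_pivot); it can be pinched from above or pushed. With the gate shut it is at (-140, 55, 23) mm in the tote frame
- mount_1: specimen mount: black resin disc 25 mm in diameter, 16 mm tall, 14 g, with a bright metal piece set in its top face, lying flat and loose on the tote's floor; origin at the centre of its underside
- mount_2: specimen mount: black resin disc 25 mm in diameter, 16 mm tall, 14 g, with a bright metal piece set in its top face, lying flat and loose on the tote's floor; origin at the centre of its underside
- mount_3: specimen mount: black resin disc 25 mm in diameter, 16 mm tall, 14 g, with a bright metal piece set in its top face, lying flat and loose on the tote's floor; origin at the centre of its underside
- mount_4: specimen mount: black resin disc 25 mm in diameter, 16 mm tall, 14 g, with a bright metal piece set in its top face, lying flat and loose on the tote's floor; origin at the centre of its underside
- beaker: clear glass beaker, 64 mm wide and 70 mm tall, loose near the tote; origin about the centre of its underside; to be left alone
- jar_small: small white reagent jar with a blue lid, 48 mm wide, 61 mm tall, loose near the tote; origin about the centre of its underside; to be left alone
- timer: cream dial timer, 66 x 66 x 44 mm, loose near the tote; origin about the centre of its underside; to be left alone
- petri: covered petri dish, 64 mm wide, 16 mm tall, loose near the tote; origin about the centre of its underside; to be left alone
- marker: black marker pen, 140 mm long, 20 mm thick, loose near the tote; origin about the centre of its underside; to be left alone

How it is judged:
On the way, in this order (a step that is already met when the one before it is completed fails the run):
1. the gate rests in its catch (within 0.08 rad) while the tote still stands level on the bench (value of joint gate below 0.08 rad and height (world z) of tote below 0.008 m and angle between tote's own z axis and vertical below 0.06 rad), for 0.2 s.
2. the tote is lifted clear of the bench, its gate shut (value of joint gate below 0.08 rad and height (world z) of low_edge above 0.02 m and height (world z) of tote above 0.03 m), for 0.2 s.
At the end, for the whole second after the job is handed in: gate shut within 0.08 rad; tote held still by its handle, tilted 0.35 to 0.85 rad, its x and y axes each 0.12 or more toward the gate corner, low_edge over 20 mm, origin over 50 mm up; each disc's centre within 96 mm of the gate wall's inner face and 94 mm of the side wall's  (value of joint gate below 0.08 rad and angle between tote's own z axis and vertical between 0.35 and 0.85 rad and height (world z) of low_edge above 0.02 m and height (world z) of tote above 0.05 m and linear speed of tote below 0.03 m/s and angular speed of tote below 0.15 rad/s and contact force between the fingers and tote above 2 N and distance between the grasp point and tote_grip below 0.07 m and angle between tote's own x axis and vertical below 1.45 rad and angle between tote's own y axis and vertical above 1.69 rad and x of each of mount_1, mount_2, mount_3, mount_4 in the frame of tote below -0.01 m and y of each of mount_1, mount_2, mount_3, mount_4 in the frame of tote above -0.018 m); the arm keeps its last pose, push and grip.
It fails at once if a disc leaves the tote (z of any of mount_1, mount_2, mount_3, mount_4 in the frame of tote above 0.06 m or z of any of mount_1, mount_2, mount_3, mount_4 in the frame of tote below -0.004 m or x of any of mount_1, mount_2, mount_3, mount_4 in the frame of tote below -0.112 m or x of any of mount_1, mount_2, mount_3, mount_4 in the frame of tote above 0.112 m or y of any of mount_1, mount_2, mount_3, mount_4 in the frame of tote above 0.085 m or y of any of mount_1, mount_2, mount_3, mount_4 in the frame of tote below -0.085 m).
It fails at once if a bystander (beaker, jar, timer, petri dish, marker) is moved by more than 30 mm (distance of any of beaker, jar_small, timer, petri, marker from where it was at the start of the episode above 0.03 m).
It also fails if it takes over 54 s, if anything falls off the work surface, if the arm or the gripper's body presses on something with over 40 N, if the wrist force passes 120 N, or if a joint passes its speed limit or range.

## Working session

There is one attempt and no reset: what is moved stays moved. The work goes in short steps, each a Python script; the robot and the scene stay as the last script left them, time stands still between calls to the robot, and variables do not carry over. Pictures are saved under pics/ and viewed, at most 10 in all, crops included, and the job is handed in when it is done.

```bash
ls; mkdir -p pics; cat > h.py <<'E'
import numpy as np, cv2
from scipy.spatial.transform import Rotation as R
from cell import manip, inverse_kinematics, cams, order
def Rm(o):
    o=np.array(o,float)
    return o if o.shape==(3,3) else (R.from_rotvec(o).as_matrix() if o.size==3 else R.from_quat(o).as_matrix())
def cloud(c):
    K=c["intrinsics"];z=c["z_map"];v,u=np.mgrid[:z.shape[0],:z.shape[1]]
    p=np.dstack([(u-K[0,2])/K[0,0]*z,(v-K[1,2])/K[1,1]*z,z])
    return p@Rm(c["orientation"]).T+np.array(c["position"])
E
python3 - <<'E'
from h import *
ims=[]
for n in("scene","top"):
    c=cams.capture(n);print(n,c["position"],c["orientation"],c["intrinsics"].tolist())
    np.savez(f"pics/{n}.npz",**c);cv2.imwrite(f"pics/{n}.png",cv2.resize(c["image"],(800,600)))
s=manip.state();print(s)
E
```

```text
pics
scene [ 0.07597696 -0.53111639  0.81646421] [-2.19516984  0.77373907 -0.32030119] [[430.8708675597841, 0.0, 250.64885528030723], [0.0, 430.8708675597841, 193.22562208130643], [0.0, 0.0, 1.0]]
top [0.37263299 0.08797021 1.15445386] [-2.14272622  2.10407101 -0.1782028 ] [[488.86578545012674, 0.0, 259.34744036152284], [0.0, 488.86578545012674, 200.59751311514066], [0.0, 0.0, 1.0]]
{'clock': 0.1, 'joint_pos': array([ 1.17408282e+00,  2.64636089e-01,  1.60520217e+00,  1.46111645e-06,
        1.27368271e+00, -3.68707424e-02]), 'joint_velocities': array([-0.00023568, -0.00130022, -0.00178864, -0.00197121,  0.00135824,
        0.00056681]), 'tau': array([ 8.14123177e-05, -5.03619325e+01, -3.58070076e+01,  7.29481922e-02,
        2.34236545e-02, -4.38391646e-05]), 'tool_pos': array([0.23742907, 0.63120248, 0.23755966]), 'tcp_rot': array([-5.62120946e-01, -3.09046941e+00,  2.95723126e-03]), 'contact_force': array([ 0.28933792, -0.35939297,  0.178531  ]), 'moment': array([ 0.03440289,  0.01080416, -0.00524165]), 'grasp_force': 0.0, 'gripper_width': 0.08827589634663735}
```

View pics/scene.png

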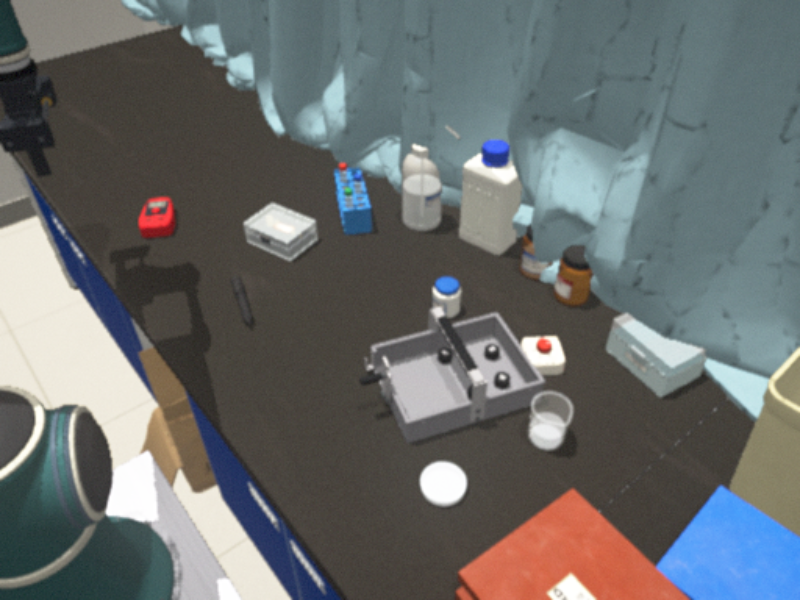

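View pics/top.png

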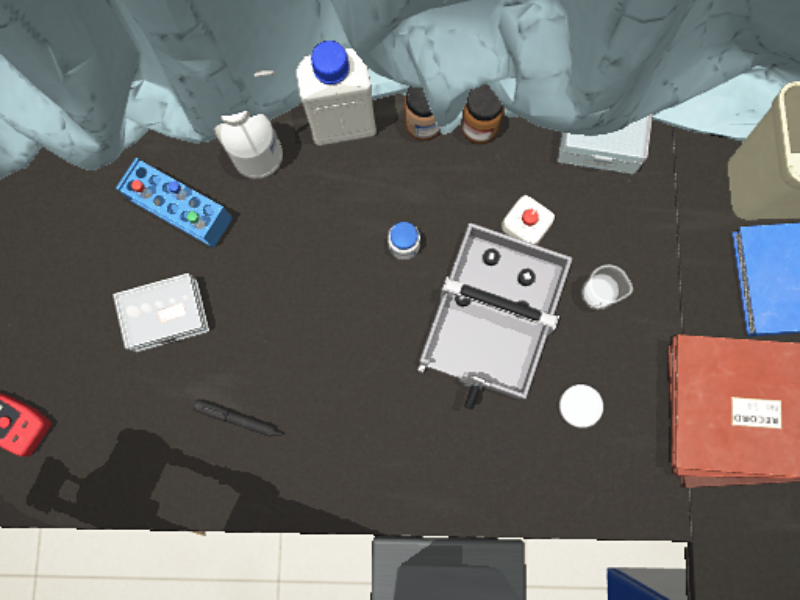

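The images show the tote right of centre, with its gate and knob (about 472,395 in the top view) on the near wall. The handle runs from (452,287) to (550,322), and there are discs at (491,257), (526,277), (463,300) and (525,305). I'll measure next.

```bash
python3 - <<'E'
from h import *
P=[]
for n in("top","scene"):
    c=dict(np.load(f"pics/{n}.npz"));p=cloud(c);img=c["image"].astype(int)
    v,u=np.mgrid[:384,:512]
    # table check
    g=p[...,2]; print(n,"table z",np.median(g[(abs(g)<.02)&(c["z_map"]>0)]))
    if n=="top":
        roi=(u>262)&(u<372)&(v>140)&(v<262)
        m=roi&(g>.035)&(g<.056)&(img.max(2)>60)
        n_,l,st,_=cv2.connectedComponentsWithStats(m.astype(np.uint8));
        print(st[1:][st[1:,4]>30])
        h=roi&(g>.09)&(g<.112); q=p[h]; print("handle n",len(q),np.median(q[:,2]))
        r=cv2.minAreaRect(q[:,:2].astype(np.float32)*1000);print("handle rect",r)
        tot=roi&(g>.035)&(g<.112)
        n_,l,st,_=cv2.connectedComponentsWithStats(tot.astype(np.uint8));k=1+np.argmax(st[1:,4])
        r=cv2.minAreaRect(p[(l==k)&m][:,:2].astype(np.float32)*1000);print("rim rect",r,cv2.boxPoints(r).tolist())
    P.append((p,c))
# tote frame estimate from handle
q0=q[:,:2].mean(0)
d=np.linalg.svd(q[:,:2]-q0)[2][0]; yv=d*np.sign(d[1]); xv=np.array([yv[1],-yv[0]])
q0=np.array(cv2.minAreaRect(q[:,:2].astype(np.float32)*1000)[0])/1000
print("handle centre",q0,"yaw",np.degrees(np.arctan2(xv[1],xv[0])))
for n,(p,c) in zip(("top","scene"),P):
    t=np.dstack([(p[...,:2]-q0)@xv,(p[...,:2]-q0)@yv,p[...,2]])
    s=(t[...,0]<-.113)&(t[...,0]>-.19)&(abs(t[...,1])<.1)&(t[...,2]>.012)&(t[...,2]<.15)
    print(n,s.sum());T=t[s];
    k=T[:,0]<-.127;print(" knob",k.sum(),T[k].min(0),T[k].max(0),np.median(T[k],0))
    w=(abs(t[...,1])<.09)&(abs(t[...,0])<.13)&(t[...,2]>.04)&(t[...,2]<.056);print(" rim ext",np.percentile(t[w],[1,99],axis=0))
    vv,uu=np.where(s);print(" px",uu.min(),uu.max(),vv.min(),vv.max())
# bystanders
p,c=P[0];g=p[...,2]
for name,(a,b) in dict(jar=(404,235),timer=(528,218),beaker=(607,287),petri=(581,406),marker=(238,418)).items():
    print(name,p[int(b*.64),int(a*.64)])
ii=P[0][1]["image"][215:275,255:335];cv2.imwrite("pics/gt.png",cv2.resize(ii,(480,360)))
ii=P[1][1]["image"][190:290,225:325];ii=cv2.resize(ii,(480,480));cv2.imwrite("pics/gs.png",ii)
cv2.imwrite("pics/g.png",np.hstack([cv2.resize(P[0][1]["image"][215:275,255:315],(400,400)),cv2.resize(P[1][1]["image"][200:280,220:300],(400,400))]))
E
```

```text
top table z 0.001264444732893999
[[288 142  79  60 477]
 [269 186  18  47 159]
 [309 209  43  46 220]]
handle n 633 0.09936181768808305
handle rect ((531.546142578125, -15.379470825195312), (167.55670166015625, 125.17666625976562), 71.39728546142578)
rim rect ((580.1412963867188, -30.246475219726562), (168.07601928710938, 228.35816955566406), 71.25334167480469) [[445.01104736328125, -73.13081359863281], [661.2545776367188, -146.5215301513672], [715.2715454101562, 12.637863159179688], [499.02801513671875, 86.02857971191406]]
scene table z 0.0007724379049245389
handle centre [ 0.53154614 -0.01537947] yaw -19.36727092247476
top 0Traceback (most recent call last):
  File "<stdin>", line 28, in <module>
    return umr_minimum(a, axis, None, out, keepdims, initial, where)
ValueError: zero-size array to reduction operation minimum which has no identity
```

```bash
python3 - <<'E'
from h import *
P={}
for n in("top","scene"):
    c=dict(np.load(f"pics/{n}.npz"));P[n]=(cloud(c),c)
p,c=P["top"];g=p[...,2];v,u=np.mgrid[:384,:512]
h=(u>262)&(u<372)&(v>140)&(v<262)&(g>.09)&(g<.112)
_,l,st,_=cv2.connectedComponentsWithStats(h.astype(np.uint8));k=1+np.argmax(st[1:,4]);print(st[1:])
q=p[l==k];r=cv2.minAreaRect(q[:,:2].astype(np.float32)*1000);print("handle",r)
d=np.linalg.svd(q[:,:2]-q[:,:2].mean(0),full_matrices=False)[2][0];yv=d*np.sign(d[1]);print("yaw handle",np.degrees(np.arctan2(-yv[0],yv[1])),q[:,:2].mean(0))
a=np.radians(-18.75);xv=np.array([np.cos(a),np.sin(a)]);yv=np.array([-xv[1],xv[0]]);q0=np.array([.5801,-.0302])
for n,(p,c) in P.items():
    t=np.dstack([(p[...,:2]-q0)@xv,(p[...,:2]-q0)@yv,p[...,2]])
    w=(abs(t[...,1])<.09)&(abs(t[...,0])<.12)&(t[...,2]>.04)&(t[...,2]<.056);print(n,"rim ext",np.percentile(t[w],[1,99],axis=0).round(4).tolist())
    s=(t[...,0]<-.113)&(t[...,0]>-.19)&(abs(t[...,1])<.1)&(t[...,2]>.012)&(t[...,2]<.15)
    T=t[s];k=T[:,0]<-.13
    print(" gate",s.sum(),k.sum());
    for A in(T[k],T):print(A.min(0).round(3),A.max(0).round(3),np.median(A,0).round(3))
p=P["top"][0]
for name,(a,b) in dict(jar=(404,235),timer=(528,218),beaker=(607,287),petri=(581,406),marker=(238,418)).items():
    print(name,p[int(b*.64),int(a*.64)].round(3))
cv2.imwrite("pics/g.png",np.hstack([cv2.resize(P["top"][1]["image"][215:275,260:320],(400,400)),cv2.resize(P["scene"][1]["image"][200:280,220:300],(400,400))]))
E
```

```text
[[283 177  75  34 610]
 [301 241   9   5  22]
 [311 245   1   1   1]]
handle ((581.7071533203125, -32.263160705566406), (167.55670166015625, 19.324199676513672), 71.39728546142578)
yaw handle -18.750979970863572 [ 0.58041359 -0.03222583]
top rim ext [[-0.1091, -0.0826, 0.0412], [0.113, 0.0796, 0.0558]]
 gate 152 59
[-0.151 -0.014  0.076] [-0.13  -0.001  0.087] [-0.141 -0.008  0.081]
[-0.151 -0.023  0.014] [-0.113  0.076  0.104] [-0.124 -0.006  0.08 ]
scene rim ext [[-0.1164, -0.0847, 0.0402], [0.1089, 0.0804, 0.0549]]
 gate 235 66
[-0.155 -0.014  0.073] [-0.13   0.     0.084] [-0.143 -0.01   0.08 ]
[-0.155 -0.024  0.015] [-0.113  0.079  0.106] [-0.117 -0.01   0.077]
jar [0.687 0.107 0.066]
timer [ 0.723 -0.078  0.045]
beaker [ 0.622 -0.199  0.029]
petri [ 0.445 -0.159  0.016]
marker [0.417 0.347 0.02 ]
```

View pics/g.png

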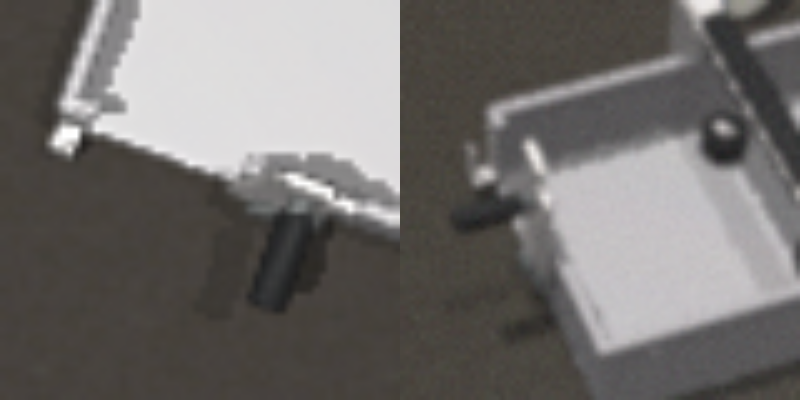

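```bash
cat >> h.py <<'E'
yaw=np.radians(-18.75);O=np.array([.581,-.0312,0.])
Rt=R.from_euler("z",yaw).as_matrix()
W=lambda x,y,z:O+Rt@np.array([x,y,z])/1000
def down(yv):  # tool z down, tool y along yv (tote frame)
    y=Rt@np.array(yv,float);z=np.array([0,0,-1.]);return np.column_stack([np.cross(y,z),y,z])
rv=lambda M:R.from_matrix(M).as_rotvec()
def tilt(M,ax,ay):return R.from_rotvec(Rt@np.array([ax,ay,0])).as_matrix()@M
def knob(a):return W(-142,2+53*np.cos(a),23+53*np.sin(a))
E
python3 - <<'E'
from h import *
f=lambda q:None if q is None else q.round(2)
for s in(1,-1):
    M=down([0,s,0]);print("gate",s,[f(inverse_kinematics(knob(a)+[0,0,-.012+d],rv(M))) for a,d in((1.74,.08),(1.74,0),(0,0))])
    M=down([s,0,0])
    print("grip",s,f(inverse_kinematics(W(0,0,71),rv(M))))
    for z in(.3,.35):
      for p in(W(0,0,0),W(-60,0,0),W(60,0,0)):
        p=p.copy();p[2]=z
        print(z,p.round(2),[f(inverse_kinematics(p,rv(tilt(M,ax,ay)))) for ax,ay in((0,-.6),(-.6,0),(-.5,-.5))])
E
```

```text
gate 1 [array([-0.04, -0.1 ,  2.18, -0.  ,  1.06, -1.28]), array([-0.04,  0.01,  2.24, -0.  ,  0.88, -1.28]), array([ 0.09,  0.15,  2.22, -0.  ,  0.77, -1.15])]
grip 1 [-0.1   0.25  1.96 -0.    0.94  0.23]
0.3 [ 0.58 -0.03  0.3 ] [array([ 0.01, -0.28,  2.14, -0.29,  0.73,  0.5 ]), array([ 0.19,  0.24,  1.64, -0.51,  1.59,  0.59]), array([ 0.28, -0.03,  1.97, -0.76,  1.18,  0.91])]
0.3 [ 0.52 -0.01  0.3 ] [array([ 0.07, -0.41,  2.23, -0.32,  0.79,  0.56]), array([ 0.24,  0.14,  1.75, -0.5 ,  1.6 ,  0.64]), array([ 0.36, -0.13,  2.06, -0.75,  1.24,  0.95])]
0.3 [ 0.64 -0.05  0.3 ] [array([-0.03, -0.16,  2.05, -0.26,  0.69,  0.45]), array([ 0.15,  0.33,  1.51, -0.53,  1.6 ,  0.55]), array([ 0.22,  0.06,  1.88, -0.77,  1.14,  0.86])]
0.35 [ 0.58 -0.03  0.35] [array([ 0.01, -0.31,  2.07, -0.26,  0.82,  0.46]), array([ 0.19,  0.21,  1.57, -0.51,  1.67,  0.55]), array([ 0.28, -0.07,  1.91, -0.74,  1.25,  0.84])]
0.35 [ 0.52 -0.01  0.35] [array([ 0.07, -0.43,  2.15, -0.29,  0.88,  0.52]), array([ 0.24,  0.11,  1.68, -0.5 ,  1.68,  0.6 ]), array([ 0.36, -0.16,  1.99, -0.73,  1.31,  0.88])]
0.
[... 317 characters left out ...]
0.  ,  0.77,  1.99])]
grip -1 None
0.3 [ 0.58 -0.03  0.3 ] [None, array([ 0.19,  0.24,  1.64, -0.51,  1.59, -2.55]), array([ 0.28, -0.03,  1.97, -0.76,  1.18, -2.24])]
0.3 [ 0.52 -0.01  0.3 ] [None, array([ 0.24,  0.14,  1.75, -0.5 ,  1.6 , -2.5 ]), array([ 0.36, -0.13,  2.06, -0.75,  1.24, -2.19])]
0.3 [ 0.64 -0.05  0.3 ] [None, None, array([ 0.22,  0.06,  1.88, -0.77,  1.14, -2.28])]
0.35 [ 0.58 -0.03  0.35] [None, None, array([ 0.28, -0.07,  1.91, -0.74,  1.25, -2.31])]
0.35 [ 0.52 -0.01  0.35] [None, array([ 0.24,  0.11,  1.68, -0.5 ,  1.68, -2.54]), array([ 0.36, -0.16,  1.99, -0.73,  1.31, -2.26])]
0.35 [ 0.64 -0.05  0.35] [None, None, array([ 0.22,  0.03,  1.82, -0.74,  1.21, -2.35])]
```

```bash
python3 - <<'E'
from h import *
M=rv(down([0,1,0]));dz=np.array([0,0,-.012])
manip.set_gripper(.045)
manip.move_pose(knob(1.74)+dz+[0,0,.08],M)
manip.move_linear(knob(1.74)+dz)
manip.set_gripper(0,force=6);s=manip.state();print(s["gripper_width"],s["grasp_force"],s["contact_force"],s["clock"])
if .009<s["gripper_width"]<.017:
    for a in np.linspace(1.74,-.02,9)[1:]:
        manip.move_linear(knob(a)+dz,rate=.06);s=manip.state();print(a.round(2),s["gripper_width"].round(4),s["contact_force"].round(1))
        if abs(s["contact_force"]).max()>15:break
    print(s["clock"])
for n in("top","scene"):
    c=cams.capture(n);np.savez(f"pics/{n}2.npz",**c)
    cv2.imwrite(f"pics/{n}2.png",cv2.resize(c["image"][130:290,220:400],(400,356)))
cv2.imwrite("pics/g2.png",np.hstack([cv2.imread(f"pics/{n}2.png") for n in("top","scene")]))
E
```

```text
0.012459377797219496 6.000098437070847 [-0.23595022  0.76222409  1.88526266] 4.5083Traceback (most recent call last):
  File "<stdin>", line 9, in <module>
AttributeError: 'float' object has no attribute 'round'
```

```bash
python3 - <<'E'
from h import *
dz=np.array([0,0,-.012])
for a in np.linspace(1.74,-.02,9)[2:]:
    manip.move_linear(knob(a)+dz,rate=.06);s=manip.state();print(round(a,2),round(s["gripper_width"],4),s["contact_force"].round(1))
    if abs(s["contact_force"]).max()>15:break
print(s["clock"])
for n in("top","scene"):
    c=cams.capture(n);np.savez(f"pics/{n}2.npz",**c)
    cv2.imwrite(f"pics/{n}2.png",cv2.resize(c["image"][130:290,220:400],(400,356)))
cv2.imwrite("pics/g2.png",np.hstack([cv2.imread(f"pics/{n}2.png") for n in("top","scene")]))
E
```

```text
1.3 0.013 [ 2.2 -0.3  2.8]
1.08 0.0127 [ 1.5 -1.3  2.2]
0.86 0.0125 [ 0.6 -0.5  0.2]
0.64 0.0128 [ 0.6 -0.5  0. ]
0.42 0.0124 [-1.3  0.7 -0. ]
0.2 0.0122 [-0.3  0.7 -0.4]
-0.02 0.0117 [ 0.6  0.2 -1.3]
7.2417
```

View pics/g2.png

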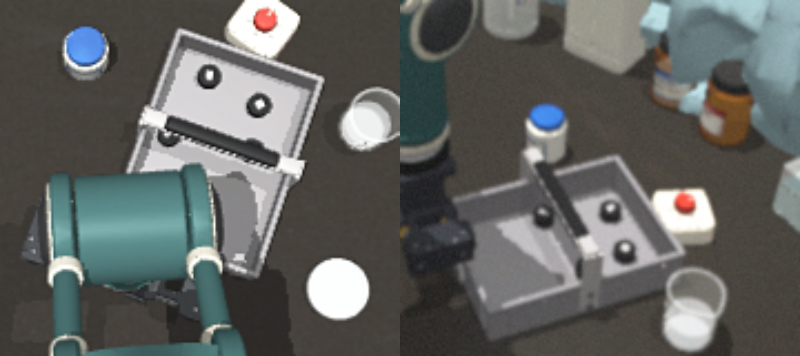

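The gate swung down with the knob still pinched, and the tote stayed put. Next I'll release the knob and press it down from above with the fingers shut, so it seats in the catch.

```bash
python3 - <<'E'
from h import *
manip.set_gripper(.028)
p0=knob(0);f0=None
manip.move_linear(p0+[0,0,.022],rate=.1);manip.set_gripper(0,force=10);manip.dwell(.1)
f0=manip.state()["contact_force"][2]
for z in np.arange(.012,-.006,-.0015):
    manip.move_linear(p0+[0,0,z],rate=.05);s=manip.state();f=s["contact_force"][2]-f0
    print(round(z*1e3,1),round(f,1),(s["tool_pos"][2]*1e3).round(1))
    if f>5:break
manip.dwell(.2)
q=p0+[0,0,.13];manip.move_linear(q,rate=.2)
q=W(-230,60,160);
t=W(0,0,140);manip.set_gripper(.06);manip.move_pose(t,rv(down([1,0,0])))
manip.dwell(.1)
c=cams.capture("scene");np.savez("pics/s3.npz",**c);d=cams.capture("top");np.savez("pics/t3.npz",**d)
for c,n in((c,"scene"),(d,"top")):
    p=cloud(c);t=(p-O)@Rt
    s=(t[...,0]<-.13)&(t[...,0]>-.165)&(abs(t[...,1])<.1)&(t[...,2]>.012)&(t[...,2]<.15)
    print(n,s.sum(),np.median(t[s],0).round(4),t[s].min(0).round(3),t[s].max(0).round(3))
print(manip.state()["clock"])
cv2.imwrite("pics/g3.png",np.hstack([cv2.resize(c_["image"][a:a+120,b:b+120],(400,400)) for c_,a,b in((d,165,250),(np.load("pics/s3.npz"),180,220))]))
E
```

```text
12.0 1.2 34.3
10.5 -0.4 33.5
9.0 0.2 32.0
7.5 -0.4 30.4
6.0 5.4 29.6
scene 56 [-0.1436  0.053   0.0275] [-0.156  0.047  0.021] [-0.131  0.06   0.032]
top 57 [-0.1415  0.0549  0.0294] [-0.152  0.049  0.021] [-0.13   0.061  0.035]
13.6667
```

View pics/g3.png

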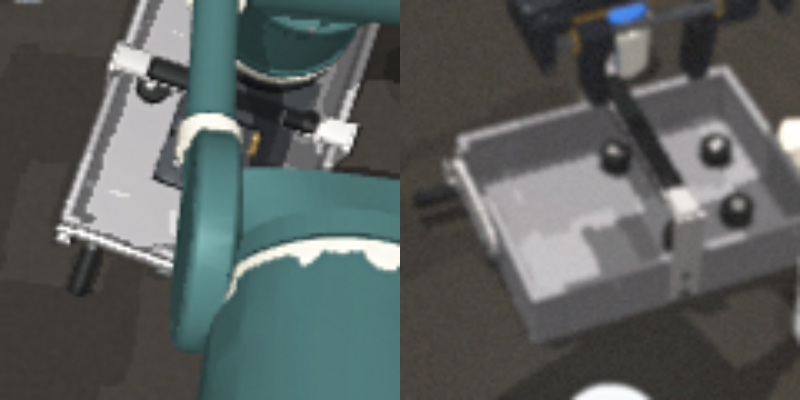

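The gate is shut: the knob top sits at 29.6 mm and the knob at y = 54 mm. Now I'll grip and lift.

```bash
cat >> h.py <<'E'
M0=down([1,0,0]);G=np.array([*W(0,0,0)[:2],.34])
def pose(ax,ay,g=G):
    M=tilt(M0,ax,ay);return g+M[:,2]*.019,rv(M)
E
python3 - <<'E'
from h import *
manip.move_linear(W(0,0,72),rate=.1);manip.set_gripper(0,force=60)
s=manip.state();print(s["gripper_width"],s["grasp_force"],s["contact_force"])
if .013<s["gripper_width"]<.02:
    manip.move_linear(W(0,0,120),rate=.06);manip.dwell(.3)
    s=manip.state();print(s["contact_force"],s["moment"],s["gripper_width"])
    p,r=pose(0,0);manip.move_linear(p,rate=.12,rot=r)
    t0=manip.state()["clock"]
    manip.move_linear(*[(a) for a in (pose(0,-.1)[0],)],rot=pose(0,-.1)[1],rate=.02)
    print("dt",manip.state()["clock"]-t0,manip.state()["clock"])
E
```

```text
0.01491376177709046 59.99961968511343 [-1.25177673 -0.05900733  1.59643865]
[-0.18154881 -0.38327003 -5.78384187] [-0.08872382  0.04193593  0.01188327] 0.015272602771417676
dt 0.25 18.5667
```

```bash
python3 - <<'E'
from h import *
def go(ax,ay):
    p,r=pose(ax,ay);manip.move_linear(p,rate=.02,rot=r)
for k in np.arange(-.2,-.61,-.1): go(0,k)
manip.dwell(.6)
print(manip.state()["clock"])
ims=[]
for n in("top","scene"):
    c=cams.capture(n);ims.append(cv2.resize(c["image"][90:290,200:400],(400,400)))
for k in np.arange(-.1,-.51,-.1): go(k,-.6-.2*k)
manip.dwell(.8)
for n in("top","scene"):
    c=cams.capture(n);ims.append(cv2.resize(c["image"][90:290,200:400],(400,400)))
s=manip.state();print(s["clock"],s["gripper_width"],s["grasp_force"],s["moment"])
I=np.vstack([np.hstack(ims[:2]),np.hstack(ims[2:])]);cv2.imwrite("pics/g4.png",cv2.resize(I,(600,600)))
E
```

```text
20.4167
22.6833 0.015573280552207809 60.01528959721327 [ 0.94182884  0.57089155 -0.07824169]
```

View pics/g4.png

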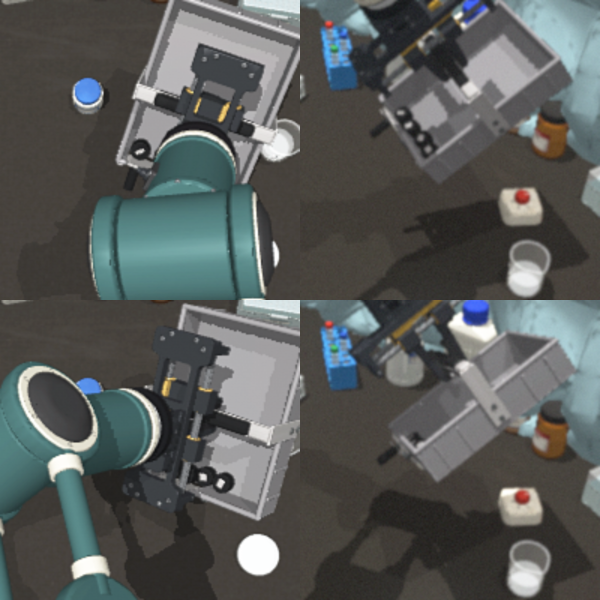

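After the first tilt all four discs lie in a row along the gate wall. In the final pose the top view shows two of them near (205,475) and (222,483) of the composite, with the others hidden behind the gripper. I'll compute their positions in the tote frame and check for grip slip.

```bash
cat > chk.py <<'E'
from h import *
def check(ax,ay,tag):
    T=tilt(Rt,ax,ay)
    for n in("top","scene"):
        c=cams.capture(n);p=cloud(c);o=G-T@[0,0,.09];t=(p-o)@T
        ins=(abs(t[...,0])<.104)&(abs(t[...,1])<.074)&(c["z_map"]>0)
        fl=ins&(t[...,2]>-.02)&(t[...,2]<.02)&(c["image"].min(2)>110)
        A=np.c_[t[fl][:,:2],np.ones(fl.sum())];
        print(tag,n,"floor n",fl.sum(),"fit",np.linalg.lstsq(A,t[fl][:,2],rcond=None)[0].round(3))
        m=ins&(t[...,2]>.008)&(t[...,2]<.032)&(c["image"].max(2)<70)
        _,l,st,_=cv2.connectedComponentsWithStats(m.astype(np.uint8))
        for k in range(1,len(st)):
            if st[k,4]>12:print("  blob",st[k].tolist(),t[l==k].mean(0).round(3),t[l==k].min(0).round(3),t[l==k].max(0).round(3))
        r=(t[...,2]>.04)&(t[...,2]<.055)&(abs(t[...,0])<.125)&(abs(t[...,1])<.095)&(c["image"].max(2)>80)
        print("  rim",np.percentile(t[r],[1,99],axis=0).round(3).tolist())
        k=(t[...,0]<-.128)&(t[...,0]>-.17)&(abs(t[...,1])<.1)&(t[...,2]>-.02)&(t[...,2]<.15)
        if k.sum():print("  knob",k.sum(),np.median(t[k],0).round(3))
        np.savez(f"pics/{tag}{n}.npz",**c)
E
python3 -c "
from chk import *
check(-.5,-.5,'a')"
```

```text
a top floor n 3909 fit [-0.008  0.015  0.003]
  blob [318, 197, 4, 11, 23] [-0.094  0.049  0.018] [-0.103  0.045  0.008] [-0.086  0.057  0.023]
  blob [325, 200, 31, 19, 281] [-0.091  0.005  0.018] [-0.104 -0.023  0.008] [-0.079  0.038  0.023]
  rim [[-0.109, -0.084, 0.04], [0.113, 0.079, 0.053]]
a scene floor n 123 fit [0.001 0.02  0.004]
  blob [273, 178, 9, 9, 36] [-0.091  0.052  0.02 ] [-0.099  0.028  0.009] [-0.085  0.072  0.022]
  rim [[-0.111, -0.084, 0.04], [0.107, 0.08, 0.053]]
  knob 74 [-0.141  0.052  0.026]
```

```bash
python3 -c "
from h import *
manip.dwell(.5);s=manip.state();print(abs(s['joint_velocities']).max(),s['clock'],s['grasp_force'])
print(order.close_job())"
```

```text
0.0014939592377827202 23.2833 60.01519113779068
the job is handed in; nothing more can be done
None
```

I handed the job in at about 23 s. The gate is shut in its catch, and the tote is held still by its handle, clear of the bench and tipped about 0.7 rad toward the gate corner. All four discs appear packed in a row against the gate wall; the gripper partly hid the two nearest the corner. I saw no loose item moved, though I didn't re-measure them, and the result doesn't show whether it passed.

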